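Prime the oiler until its pin pops out

TASK

Two hand oilers for the dough machines stand on the bakery bench; the white one has already been pumped. With a fingertip, push the red oiler's black knob fully down and let it come all the way back up, again and again, until its indicator pin has popped fully out, then make no further stroke and take the hand away. Grasp and lift nothing, touch neither the pin nor the white oiler's knob, and leave everything else on the bench as it stands.

Things in the scene. Friction and masses are not known exactly. Their poses are not given: they have to be found in the camera images.
- red_oiler: the hand oiler to be pumped, bolted to the bench: dark base plate 100 (x) x 190 (y) x 10 mm; on it a red pump column 76 x 76 mm, 150 mm tall, axis at y = +40 mm; an aluminium indicator column 50 x 50 mm, 130 mm tall, axis at y = -42 mm. Origin: centre of the plate's underside; z up. It does not move
- red_knob: black round push knob on top of the red column, 44 mm across, flat top; it slides straight down 25 mm and springs back up when released. Origin: centre of its top face, 202 mm above the bench at rest, 177 mm fully pressed
- red_pump (a joint): travel of the red oiler's plunger in m: 0 at rest (up), 0.025 fully pressed at its hard stop. Spring: 4 N to start, about 10 N at the bottom, a little more (up to 2 N) while it feeds the pin
- red_pin (a joint): travel in m of the red oiler's pin, straight up: 0 to 0.018 at the start, 0.050 fully out (stop). Each stroke, down over 22 mm and let all the way up, raises it 9 mm (the first 5 to 16; it sinks back 3 mm at most); 3 to 5 are needed. The last press brings it to about 0.044; the remaining 6 mm spring out only as the knob comes back up, by the time it is at rest
- red_pin_rod: the indicator pin, a 10 mm steel rod with a 12 mm orange cap that rises out of the aluminium column, 82 mm from the knob's axis. Origin: centre of its tip, 6 mm above the column's top at travel 0 and 56 mm above it (186 mm above the bench) fully out, when a green ring shows at its foot
- white_oiler: a second oiler of the same shape and size with a white pump column; its pin already stands fully out and is fixed. To be left alone. Origin as for the red one
- white_pump (a joint): travel of the white oiler's plunger in m, 0 at rest (up); same spring and 25 mm stroke as the red one; its knob top is 202 mm above the bench
- oil_bottle: yellow plastic bottle, 44 mm across, 130 mm tall; loose bystander, origin: middle of its underside
- bowl: steel bowl, 140 mm across, 60 mm tall; loose bystander, origin: middle of its underside
- wrench: wrench, 180 mm long, lying flat; loose bystander, origin: underside, near the middle of its length
- brush: hand brush, 200 mm long, lying flat; loose bystander, origin: underside, near the middle of its length
- jar: glass jar with white lid, 70 mm across, 100 mm tall; loose bystander, origin: middle of its underside
- mug: white mug, 80 mm across, 90 mm tall; loose bystander, origin: middle of its underside
- scraper: steel dough scraper 110 x 100 mm with a 16 mm round wooden handle, lying flat; loose bystander, origin: middle of its underside

How it is judged:
On the way, in this order (a step that is already met when the one before it is completed fails the run):
1. the red knob is pushed down over 20 mm by the fingers (value of joint red_pump above 0.02 m and contact force between the fingers and red_knob above 2 N).
2. it is let up again, to within 4 mm of rest (value of joint red_pump below 0.004 m).
3. it is pushed down over 20 mm again (all of step 1).
4. the red pin is out over 48 mm and the knob is back up (value of joint red_pin above 0.048 m and value of joint red_pump below 0.004 m), for 0.2 s.
At the end, for the whole second after the job is handed in: The red pin stands out over 48 mm (full travel 50 mm), both knobs are up within 3 mm, and every loose thing lies within 20 mm of where it was (value of joint red_pin above 0.048 m and value of joint each of red_pump, white_pump below 0.003 m and distance of each of oil_bottle, bowl, wrench, brush, jar, mug, scraper from where it was at the start of the episode below 0.02 m); the robot touches nothing.
It fails at once if the red knob is pushed again (over 15 mm) after the pin has popped out (value of joint red_pin above 0.048 m and value of joint red_pump above 0.015 m).
It fails at once if the pin is touched (over 1 N) by the robot (contact force between any of the arm, the fingers and red_pin_rod above 1 N).
It fails at once if the white oiler's knob is pushed down over 5 mm (value of joint white_pump above 0.005 m).
It fails at once if a loose thing is lifted or shifted more than 20 mm (distance of any of oil_bottle, bowl, wrench, brush, jar, mug, scraper from where it was at the start of the episode above 0.02 m).
It also fails if it takes over 45 s, if anything falls off the work surface, if the arm or the gripper's body presses on something with over 40 N, if the wrist force passes 120 N, or if a joint passes its speed limit or range.

ROBOT

A 6-joint arm with a two-finger parallel gripper is mounted at the origin on the work surface. World frame = base frame: x ahead of the robot, y to its left, z up, the work surface at z = 0. Lengths are in m, angles in rad, forces in N, time in s.
With the tool pointing down it reaches from about 0.25 to 0.775 m from the base axis. Payload 4 kg.
Tool frame: the origin (TCP) lies at the very end of the fingers, on their centre line; the grasp point (between the pads) lies 19 mm behind it (robot.hold_point_z is the distance from the TCP to the grasp point, in m); z points along the fingers, y is the line along which they close (so a half turn about z gives the same grasp; the last joint's range is limited). The gripper opens to 94 mm and grips with 3 to 60 N. Pads are 16 mm wide; open, the fingers measure 119 mm over their backs; the gripper's body (75 mm by 177 mm) begins 78 mm behind the grasp point.
Start: joints at [-1.369, 0.087, 1.371, -0, 1.684, -0.103], TCP at [0.165, -0.525, 0.206] pointing down, gripper open.
Joint ranges: [-3.1, 3.1], [-0.76, 2.03], [0.27, 2.55], [-1.08, 4.22], [0.17, 2.65], [-2.57, 2.57]. Speed limits (rad/s): [2.79, 2.79, 3.14, 3.14, 3.14, 3.14].

INTERFACE

Orientations are given as [roll, pitch, yaw] about the fixed x, y, z axes, in that order (R = Rz(yaw) Ry(pitch) Rx(roll)).
In Python, from bench import robot gives the robot as it stands.
- The arm moves only by the tool carry_out, never from a script. Its argument "steps" is a list of rows, each a list of 3 entries, a list of its own where there are three numbers: the shift along the tool's x, y, z in m, then the turn about the tool's z in units of 10 degrees (1.0 is 10 degrees), then the closure, from -1 (fully open) to 1 (shut). In form: [[[tx, ty, tz], roll, jaw], ...]. A call has 1 to 10 rows; each row is the pose to reach, as a shift and turn from the pose commanded when the call began, along the tool's axes at that moment; what a row does not reach only later rows make up. A row lasts 1/8 s, in which the tool goes at most 62.5 mm and 10.7 degrees, less where a joint would pass 70% of its speed; a pose out of reach is approached as far as the arm can. A call with a gripper value outside its range is refused whole. The fingers move at their own pace and stop on an object; the grip force is fixed at half the most. Time passes only in rows, so rows that repeat a pose let the fingers close. It gives the time, the measured TCP pose, the force, the opening and the grip force at its end, in the units of the state.
- robot.get_obs(): the state, without advancing time (a new reading comes with each control period).
- robot.snapshot(name): name is "side" or "top"; returns a dict with "image" (384x512x3 uint8, red, green, blue), "z_map" (384x512 float32, m along the optical axis (not along the pixel's ray), 0 where there is no reading), "mtx" (3x3 intrinsics, pixels), "D" ([k1, k2, p1, p2, k3] as OpenCV has them; the pictures are not rectified), "R" (3x3) and "t" (3): a world point X has camera coordinates R X + t. Camera axes: x right, y down, z forward; pixel columns grow to the right and rows downward; lengths in m; the calibration is good to about 2 mm. A picture is of the moment at which its call begins.
- robot.close_job(): hands the job in; it is judged then, once.
The state is a dict: "time": time; "joint_positions": joint angles; "qvel": joint speeds; "joint_torque": joint torques, N m; "tool_pos": TCP position; "ee_rot": TCP orientation; "wrist_force": force on the tool from outside, world axes, zero at the start; "wrist_torque": the same for the moment, N m; "width": finger opening in m; "finger_force": force on a finger pad.
Only numpy, scipy, OpenCV 4.12 (cv2) and the standard library are available. Lean on these libraries where they do the work, as an engineer would, in place of code of your own. Each camera call takes 0.05 s, during which the arm holds its last target. There are 200 camera calls.

## Working session

There is one attempt and no reset: what is moved stays moved. The work goes in short steps, Python scripts to look and compute and a tool call to move; the robot and the scene stay as the last step left them, time stands still between calls to the robot, and variables do not carry over. Pictures are saved under pics/ and viewed, at most 10 in all, crops included, and the job is handed in when it is done.

Besides the shell and the picture viewer there is one more tool, called after "Request:" by a JSON object that holds its "op" and its "data". carry_out: Moves the arm, as the interface text tells. Its arguments: {"type":"object","properties":{"steps":{"type":"array","items":{"type":"array"}}},"required":["steps"]}

```bash
mkdir -p pics; python3 - <<'E'
from bench import robot
import cv2,numpy as np
for n in("top","side"):
    s=robot.snapshot(n); cv2.imwrite(f"pics/{n}0.png",s["image"][:,:,::-1]); np.savez(f"{n}0.npz",**s)
    print(n,s["R"].round(3).tolist(),s["t"],s["mtx"].tolist(),s["D"])
o=robot.get_obs();print(o)
E
```

```text
top [[0.012, -1.0, 0.016], [-0.996, -0.014, -0.092], [0.092, -0.015, -0.996]] [-0.03226049  0.5661108   1.43218444] [[451.1079942254989, 0.0, 250.51571018305407], [0.0, 451.1079942254989, 198.99524455528365], [0.0, 0.0, 1.0]] [-0.1435161  0.         0.         0.         0.       ]
side [[-0.8, -0.6, -0.025], [-0.335, 0.48, -0.811], [0.498, -0.64, -0.585]] [0.41709067 0.28097415 1.22498271] [[472.9743881639616, 0.0, 265.6442162404192], [0.0, 472.9743881639616, 188.88838377272205], [0.0, 0.0, 1.0]] [-0.02675003  0.          0.          0.          0.        ]
{'time': 0.1, 'joint_positions': array([-1.36914762e+00,  8.78479521e-02,  1.37204961e+00,  1.68645101e-05,
        1.68361978e+00, -1.03081505e-01]), 'qvel': array([ 0.00095913, -0.00254012, -0.0054501 ,  0.00027555, -0.00069058,
       -0.00071524]), 'joint_torque': array([ 1.85123041e-03, -3.41251123e+01, -3.03302264e+01,  7.20580970e-02,
        3.04039847e-02, -9.78363596e-05]), 'tool_pos': array([ 0.16493314, -0.52418   ,  0.20446649]), 'ee_rot': array([-3.13967991e+00, -2.14720360e-04,  3.04731885e-01]), 'wrist_force': array([ 0.06051338, -0.56480462, -0.75276821]), 'wrist_torque': array([-0.03273408,  0.02806234,  0.02885121]), 'finger_force': 0.0, 'width': 0.0940656251387141}
```

View pics/top0.png

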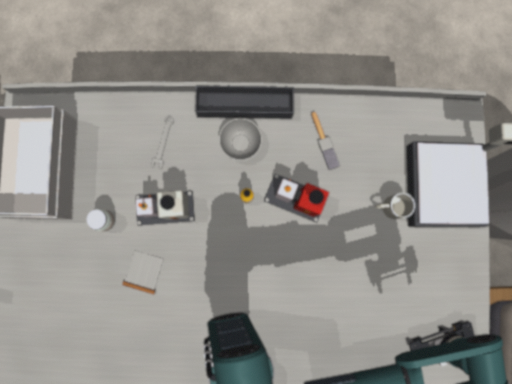

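View pics/side0.png

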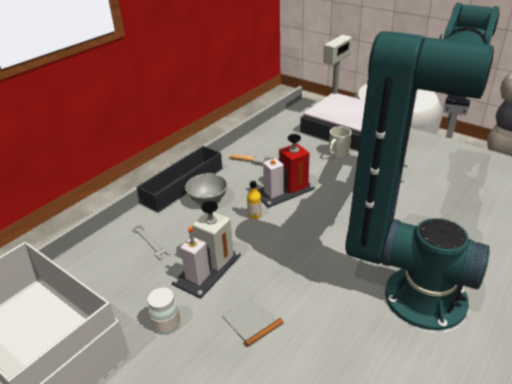

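The top view shows the red oiler's knob near (317,197) and its pin near (288,188). The white oiler is near (168,203). Next I'll turn these pixels into positions.

```bash
cat > h.py <<'E'
import cv2,numpy as np
def ray(s,u,v,z):
    n=cv2.undistortPoints(np.array([[[u,v]]],float),s["mtx"],s["D"])[0,0]
    d=s["R"].T@np.array([n[0],n[1],1]);c=-s["R"].T@s["t"]
    return c+d*(z-c[2])/d[2]
def blobs(s,mask,box):
    x0,y0,x1,y1=box;m=np.zeros(mask.shape,np.uint8);m[y0:y1,x0:x1]=mask[y0:y1,x0:x1]
    n,_,st,ce=cv2.connectedComponentsWithStats(m)
    return [(ce[i],st[i].tolist()) for i in range(1,n) if st[i][4]>8]
E
python3 - <<'E'
from h import *
s=dict(np.load("top0.npz"));im=s["image"].astype(int);R,G,B=im[...,0],im[...,1],im[...,2]
for c,st in blobs(s,(im.max(2)<45),(303,180,335,220)): print("knob",c,st,ray(s,*c,.202),"zmap",s["z_map"][int(c[1]),int(c[0])])
for c,st in blobs(s,(R>150)&(R-B>70)&(G-B>20),(272,172,304,204)): print("pin",c,st,ray(s,*c,.14))
for c,st in blobs(s,(R>100)&(R-G>70)&(R-B>70),(290,175,340,225)): print("red",c,st,ray(s,*c,.16))
a=dict(np.load("side0.npz"));im=a["image"].astype(int)
for c,st in blobs(a,(im.max(2)<50),(280,130,308,148)): print("sideknob",c,st,ray(a,*c,.197))
c=cv2.resize(s["image"][160:230,250:350,::-1],None,fx=6,fy=6,interpolation=cv2.INTER_NEAREST);d=cv2.resize(a["image"][120:210,240:330,::-1],(420,420),interpolation=cv2.INTER_NEAREST)
cv2.imwrite("pics/c.png",cv2.resize(np.hstack([c,d]),(800,330)))
E
```

```text
knob [315.95 196.31] [311, 191, 11, 11, 100] [ 0.56054379 -0.20915354  0.202     ] zmap 1.2847023
pin [287.4  188.44] [285, 186, 6, 6, 25] [ 0.58923745 -0.13311046  0.14      ]
red [311.32731377 200.35665914] [298, 184, 31, 31, 443] [ 0.55258416 -0.20217322  0.16      ]
sideknob [304.66666667 130.94444444] [301, 130, 7, 4, 18] [ 0.55268511 -0.26365382  0.197     ]
sideknob [294.         138.02941176] [289, 135, 11, 8, 68] [ 0.55538231 -0.20515691  0.197     ]
```

View pics/c.png

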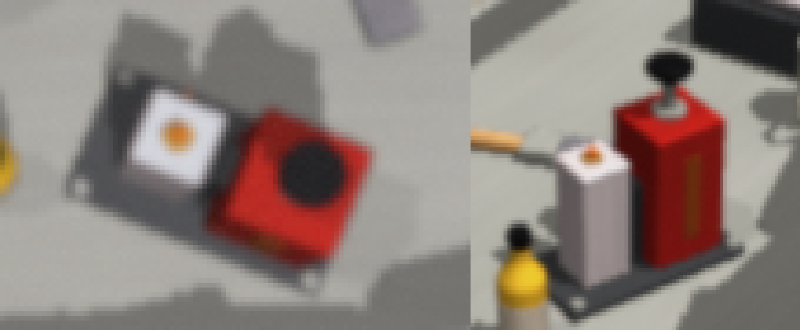

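The crop confirms the layout. The knob is at about (0.560, -0.208) and the pin at (0.589, -0.133), 81 mm apart as specified. I'll close the fingers, rise, and move above the knob.

Request:
{"op": "carry_out", "data": {"steps": [[[0,0,-0.06],0,1],[[0.055,-0.021,-0.064],0,1],[[0.11,-0.042,-0.064],0,1],[[0.165,-0.064,-0.064],0,1],[[0.22,-0.085,-0.064],0,1],[[0.275,-0.107,-0.064],0,1],[[0.33,-0.128,-0.064],0,1],[[0.385,-0.15,-0.064],0,1],[[0.44,-0.171,-0.064],0,1],[[0.472,-0.184,-0.064],0,1]]}}

```text
time: 1.35
tool_pos: [0.5616, -0.2052, 0.2683]
ee_rot: [-3.14, 0.001, 0.307]
wrist_force: [-0.7, 0.2, -0.1]
width: 0.0009
finger_force: 0.0
```

Request:
{"op": "carry_out", "data": {"steps": [[[0,0,0.03],0,1],[[0,0,0.03],0,1],[[0,0,0.03],0,1]]}}

```text
time: 1.72
tool_pos: [0.5599, -0.2078, 0.2399]
ee_rot: [3.141, 0.0, 0.304]
wrist_force: [-0.2, 0.7, 0.4]
width: 0.0004
finger_force: 0.0
```

```bash
python3 - <<'E'
from bench import robot
import cv2,numpy as np
o=robot.get_obs();print(o["time"],o["tool_pos"],o["ee_rot"],o["wrist_force"],o["width"])
a=robot.snapshot("side");s=robot.snapshot("top")
d=cv2.resize(a["image"][70:220,220:380,::-1],(480,450));c=cv2.resize(s["image"][130:250,260:360,::-1],(320,384))
cv2.imwrite("pics/d.png",np.hstack([d,cv2.copyMakeBorder(c,0,66,0,0,0)]))
E
```

```text
1.725 [ 0.55988401 -0.20783861  0.23987916] [3.14146008e+00 8.62148952e-05 3.04182920e-01] [-0.24437793  0.74651263  0.38701861] 0.0004112107534435971
```

View pics/d.png

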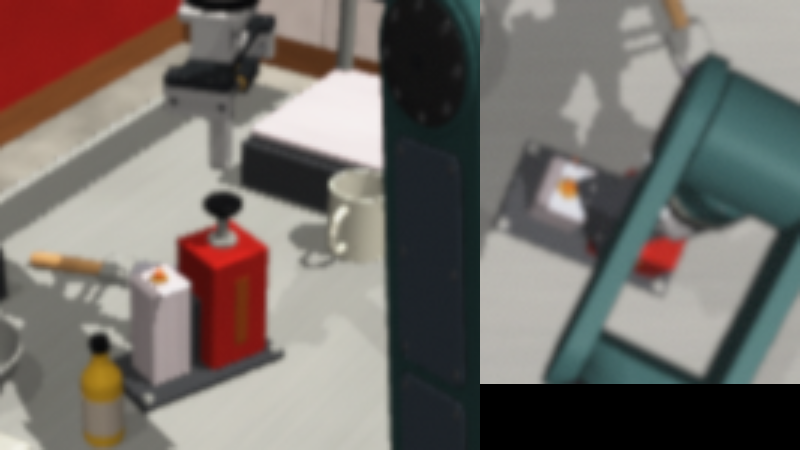

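The fingertip stands straight above the red knob, clear of the pin. Now the first press.

Request:
{"op": "carry_out", "data": {"steps": [[[0,0,0.03],0,1],[[0,0,0.042],0,1],[[0,0,0.053],0,1],[[0,0,0.0625],0,1],[[0,0,0.0625],0,1],[[0,0,0.0625],0,1]]}}

```text
time: 2.58
tool_pos: [0.5597, -0.208, 0.1806]
ee_rot: [3.139, -0.001, 0.304]
wrist_force: [-5.3, 1.5, 8.2]
width: 0.0005
finger_force: 4.2
```

Request:
{"op": "carry_out", "data": {"steps": [[[0,0,0.003],0,1],[[0,0,0.005],0,1],[[0,0,0.005],0,1]]}}

```text
time: 2.95
tool_pos: [0.5598, -0.208, 0.1772]
ee_rot: [3.139, -0.002, 0.304]
wrist_force: [-5.7, 2.5, 12.9]
width: 0.0005
finger_force: 6.3
```

The knob is at its stop. Now I'll release it and check the pin.

Request:
{"op": "carry_out", "data": {"steps": [[[0,0,-0.02],0,1],[[0,0,-0.04],0,1],[[0,0,-0.04],0,1],[[0,0,-0.04],0,1]]}}

```text
time: 3.45
tool_pos: [0.5599, -0.2075, 0.2114]
ee_rot: [-3.141, 0.001, 0.305]
wrist_force: [-1.4, 0.8, -0.1]
width: 0.0004
finger_force: 0.0
```

```bash
cat > pin.py <<'E'
from bench import robot
from h import *
import sys
a=robot.snapshot("side");o=robot.get_obs();print(o["time"],o["tool_pos"],o["wrist_force"])
im=a["image"].astype(int);R,G,B=im[...,0],im[...,1],im[...,2]
P=np.array([.589,-.133])
for c,st in blobs(a,(R>150)&(R-B>60)&(G-B>10)&(R-G>30),(262,115,286,166)):
    top=(c[0],st[1]); print("cap",c,st)
    # height of the point on the vertical pin axis that projects to cap-centre row
    zs=np.arange(.12,.2,.0005);X=np.c_[np.tile(P,(len(zs),1)),zs]
    p=cv2.projectPoints(X,cv2.Rodrigues(a["R"])[0],a["t"],a["mtx"],a["D"])[0][:,0]
    i=np.argmin(abs(p[:,1]-c[1]));print("centre z",zs[i],"expected col",p[i,0])
cv2.imwrite(f"pics/{sys.argv[1]}.png",cv2.resize(a["image"][100:210,230:340,::-1],(550,550)))
E
python3 pin.py p1
```

```text
3.5 [ 0.55963804 -0.20741197  0.21082118] [ 0.08798156 -0.4303837  -0.48610208]
cap [273.53333333 160.13333333] [272, 157, 4, 7, 15]
centre z 0.1385 expected col 272.5797383229051
```

View pics/p1.png

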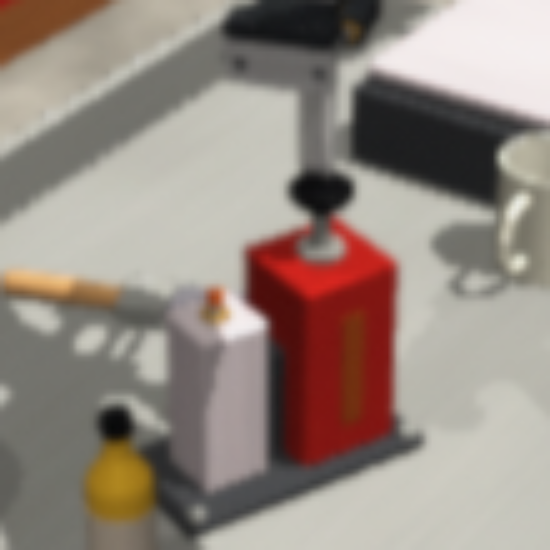

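The knob is up and the pin tip stands about 12–15 mm above its column, so it is not out yet. Second stroke.

Request:
{"op": "carry_out", "data": {"steps": [[[0,0,0.015],0,1],[[0,0,0.028],0,1],[[0,0,0.04],0,1],[[0,0,0.04],0,1],[[0,0,0.04],0,1]]}}

```text
time: 4.12
tool_pos: [0.5608, -0.2079, 0.1771]
ee_rot: [3.137, -0.004, 0.305]
wrist_force: [-4.2, 2.7, 19.7]
width: 0.0003
finger_force: 9.5
```

Request:
{"op": "carry_out", "data": {"steps": [[[0,0,-0.02],0,1],[[0,0,-0.04],0,1],[[0,0,-0.04],0,1],[[0,0,-0.04],0,1]]}}

```text
time: 4.62
tool_pos: [0.5593, -0.2072, 0.2096]
ee_rot: [-3.139, 0.003, 0.305]
wrist_force: [-0.7, 0.8, 0.8]
width: 0.0004
finger_force: 0.0
```

```bash
python3 pin.py p2
```

```text
4.675 [ 0.55926156 -0.20710423  0.20952382] [ 0.69561693 -0.22549283  0.6444951 ]
```

View pics/p2.png

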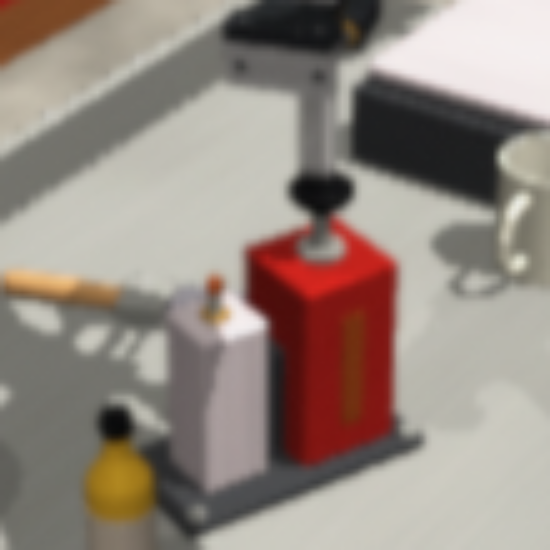

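The pin has risen further but is still short, with the cap at about (273,156) in the full picture. Third stroke, with a calibrated measure of the cap.

Request:
{"op": "carry_out", "data": {"steps": [[[0,0,0.015],0,1],[[0,0,0.027],0,1],[[0,0,0.038],0,1],[[0,0,0.038],0,1],[[0,0,0.038],0,1]]}}

```text
time: 5.3
tool_pos: [0.5606, -0.2077, 0.1772]
ee_rot: [3.139, -0.003, 0.305]
wrist_force: [-1.8, 1.8, 14.4]
width: 0.0005
finger_force: 7.0
```

Request:
{"op": "carry_out", "data": {"steps": [[[0,0,-0.02],0,1],[[0,0,-0.04],0,1],[[0,0,-0.04],0,1],[[0,0,-0.04],0,1]]}}

```text
time: 5.8
tool_pos: [0.5594, -0.2072, 0.2117]
ee_rot: [-3.139, 0.002, 0.305]
wrist_force: [0.8, -0.3, -0.1]
width: 0.0002
finger_force: 0.0
```

```bash
sed -i 's/(R>150)&(R-B>60)&(G-B>10)&(R-G>30)/(R-B>40)\&(R-G>40)/' pin.py; python3 - <<'E'
from h import *
a=dict(np.load("side0.npz"))
for t in (0,.009,.018,.027,.036,.044,.05):
    print(t,cv2.projectPoints(np.array([[.589,-.133,.136+t]]),cv2.Rodrigues(a["R"])[0],a["t"],a["mtx"],a["D"])[0].ravel().round(1))
E
python3 pin.py p3
```

```text
0 [272.6 160.8]
0.009 [272.5 158.5]
0.018 [272.5 156.1]
0.027 [272.5 153.7]
0.036 [272.4 151.3]
0.044 [272.4 149.1]
0.05 [272.3 147.5]
5.85 [ 0.55929034 -0.20712689  0.21154482] [ 0.81896063  0.4462895  -0.52913358]
cap [282.69148936 155.32978723] [279, 147, 7, 19, 94]
centre z 0.15700000000000003 expected col 272.4840216979544
```

View pics/p3.png

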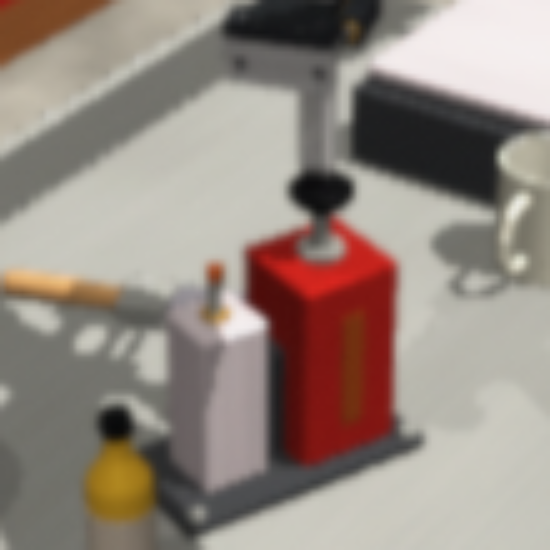

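The cap tip is at about row 153, so travel is about 0.029 (about 0.011 after stroke 1, 0.020 after stroke 2). No green ring is showing. Fourth stroke.

Request:
{"op": "carry_out", "data": {"steps": [[[0,0,0.015],0,1],[[0,0,0.027],0,1],[[0,0,0.04],0,1],[[0,0,0.04],0,1],[[0,0,0.04],0,1]]}}

```text
time: 6.48
tool_pos: [0.5605, -0.2077, 0.1772]
ee_rot: [3.139, -0.003, 0.305]
wrist_force: [-3.2, 1.6, 12.9]
width: 0.0003
finger_force: 6.9
```

Request:
{"op": "carry_out", "data": {"steps": [[[0,0,-0.02],0,1],[[0,0,-0.042],0,1],[[0,0,-0.042],0,1],[[0,0,-0.042],0,1]]}}

```text
time: 6.98
tool_pos: [0.5594, -0.2072, 0.2137]
ee_rot: [-3.139, 0.002, 0.305]
wrist_force: [-0.3, -0.9, -0.6]
width: 0.0007
finger_force: 0.0
```

```bash
sed -i 's/(262,115,286,166)/(268,115,278,158)/' pin.py; python3 pin.py p4
```

```text
7.025 [ 0.55924626 -0.20712669  0.21349767] [ 0.60767824 -0.03910558 -0.32712156]
```

View pics/p4.png

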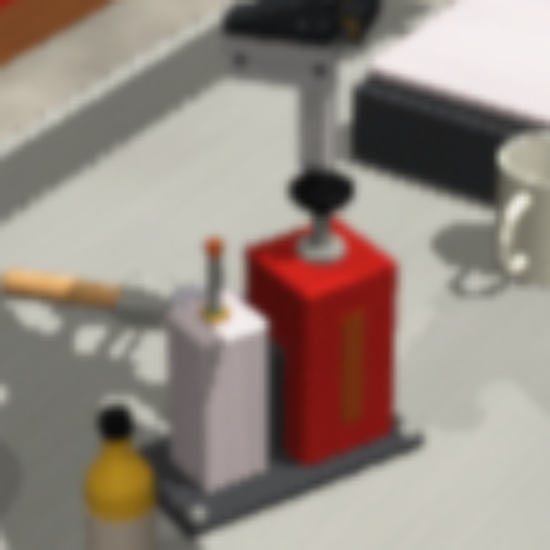

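The cap tip jumped to about row 148, which is 5 px against 2.4 px per normal stroke, so it looks popped. I'll confirm with the green ring and a row measure before deciding.

```bash
python3 - <<'E'
from h import *
for n in("p1","p2","p3","p4"):
    im=cv2.imread(f"pics/{n}.png").astype(int);B,G,R=im[...,0],im[...,1],im[...,2]
    reg=np.s_[225:335,195:235]
    m=((R-B>60)&(R-G>40))[reg];r=np.where(m[:70].any(1))[0]
    g=(G-R)[reg][70:];print(n,"cap rows",(225+r.min())/5+100 if len(r) else None,"max G-R",g.max(),"npx green",(g>5).sum())
E
```

```text
p1 cap rows 157.6 max G-R -4 npx green 0
p2 cap rows 155.2 max G-R -4 npx green 0
p3 cap rows 152.6 max G-R -2 npx green 0
p4 cap rows 147.6 max G-R 0 npx green 0
```

Each earlier stroke raised the cap about 2.5 px, and the last raised it 5 px to row 147.6. Full travel is predicted at row 147.5, so the pin has popped. I'll retreat upward and back, then check.

Request:
{"op": "carry_out", "data": {"steps": [[[0,0,-0.05],0,1],[[0,0,-0.08],0,1],[[-0.05,0.02,-0.08],0,1],[[-0.1,0.04,-0.08],0,1],[[-0.155,0.06,-0.08],0,1],[[-0.21,0.08,-0.08],0,1],[[-0.26,0.1,-0.08],0,1],[[-0.3,0.12,-0.08],0,1],[[-0.3,0.12,-0.08],0,1]]}}

```text
time: 8.15
tool_pos: [0.3076, -0.4133, 0.2939]
ee_rot: [-3.138, 0.001, 0.3]
wrist_force: [0.1, 0.3, -0.3]
width: 0.0005
finger_force: 0.0
```

```bash
python3 - <<'E'
from bench import robot
from h import *
S=[robot.snapshot("side"),robot.snapshot("top")]
# two-view tip: cap centre in top view, height along that ray at which it projects to the side cap
s=S[1];im=s["image"].astype(int);R,G,B=im[...,0],im[...,1],im[...,2]
for c,st in blobs(s,(R-B>60)&(R-G>30),(272,172,296,204)):
    print("top cap",c,st)
    for z in(.165,.174,.183,.186): print(z,ray(s,*c,z)[:2].round(4))
o=robot.get_obs();print(o["tool_pos"],o["wrist_force"])
d=cv2.resize(S[0]["image"][110:290,170:340,::-1],(400,424));c=cv2.resize(s["image"][150:240,260:345,::-1],(400,424))
cv2.imwrite("pics/f.png",np.hstack([d,c]))
E
```

```text
top cap [288.77777778 187.11111111] [287, 185, 4, 6, 18]
0.165 [ 0.5903 -0.1347]
0.174 [ 0.5892 -0.1338]
0.183 [ 0.5881 -0.1329]
0.186 [ 0.5878 -0.1326]
[ 0.30980598 -0.41165158  0.29465602] [0.14270225 0.98629542 0.11695669]
```

View pics/f.png

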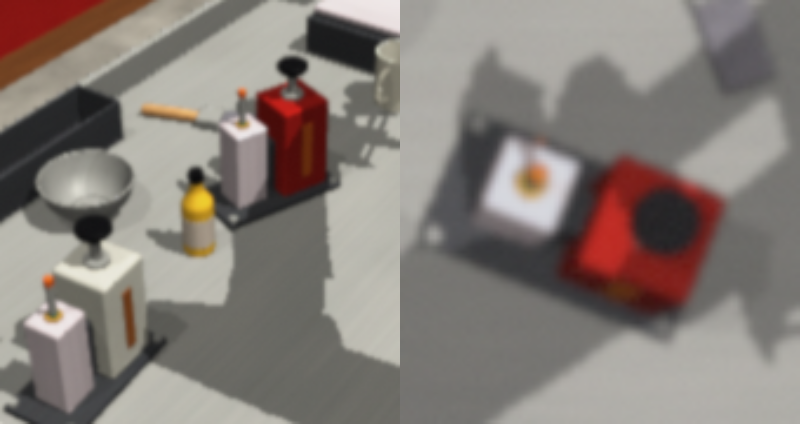

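Both views show the red knob up and the red pin standing at least as tall, for its column, as the white oiler's fully-out pin. Everything visible in this view is in place and the hand is clear, so I'm handing in.

```bash
python3 -c "
from bench import robot
print(robot.close_job())"
```

```text
the job is handed in; nothing more can be done
None
```

I pumped the red oiler with four full strokes, until its pin measured about 50 mm out (I could not make out the green ring), then drew the hand clear and handed the job in; no verdict was returned.

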